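Move the wash things from the bamboo rack to the cart tier in the same order

ROBOT

A 6-joint arm with a two-finger parallel gripper is mounted at the origin on the work surface. World frame = base frame: x ahead of the robot, y to its left, z up, the work surface at z = 0. Lengths are in m, angles in rad, forces in N, time in s.
With the tool pointing down it reaches from about 0.375 to 0.975 m from the base axis. Payload 3.8 kg.
Tool frame: the origin (TCP) lies at the very end of the fingers, on their centre line; the grasp point (between the pads) lies 19 mm behind it; z points along the fingers, y is the direction in which the jaws open and shut (so a half turn about z gives the same grasp; the last joint's range is limited). The gripper opens to 85 mm and grips with 20 to 120 N. Pads are 22 mm wide; open, the fingers measure 114 mm over their backs; the gripper's body (76 mm by 85 mm) begins 54 mm behind the grasp point. The pads swing forward as they close: fully open they stand 13 mm farther back than shut.
Start: joints at [-1.239, 0.264, 1.604, -0, 1.274, -0.037], TCP at [0.243, -0.63, 0.231] pointing down, gripper open.
Joint ranges: [-2.63, 2.63], [-0.94, 2.18], [0.31, 2.57], [-1.31, 4.45], [0, 2.66], [-2.55, 2.55]. Speed limits (rad/s): [2.57, 2.57, 3.14, 3.14, 3.14, 3.14].

INTERFACE

Orientations are given as a unit quaternion [x, y, z, w].
In Python, from station import r gives the robot as it stands.
- The arm moves only by the tool send_rows, never from a script. Its argument "commands" is one flat list of numbers, 7 for each row, row after row: the shift along the world's x, y, z in m, then the turn, a rotation vector about the world's x, y, z in degrees, then the opening in per cent of the stroke, from 0 (shut) to 100 (fully open). In form: [tx, ty, tz, rx, ry, rz, hand, tx, ty, tz, rx, ry, rz, hand, ...]. A call has 1 to 20 rows; each row shifts and turns the commanded pose from where the row before left it; what a row does not reach is not made up. A row lasts 1/8 s, in which the tool goes at most 62.5 mm and 10.7 degrees, less where a joint would pass 70% of its speed; a pose out of reach is approached as far as the arm can. A call with a gripper value outside its range is refused whole. The fingers move at their own pace and stop on an object; "grip_force" is the grip in N (left out, the last holds). Time passes only in rows, so rows that do not move let the fingers close. It gives the time, the measured TCP pose, the force and the opening at its end, in the units of the state.
- r.observe(): the state, without advancing time (a new reading comes with each control period).
- r.read_camera(name): name is "scene" or "side" or "wrist"; returns a dict with "pixels" (420x560x3 uint8, red, green, blue), "mtx" (3x3 intrinsics, pixels), "xyz" and "orientation" of the camera in the world; the wrist camera has in their place "mount" (4x4, takes a point from camera to tool coordinates, whose origin is the TCP and whose axes are the flange's). Camera axes: x right, y up, looking along -z (the intrinsics and any distortion apply to the point x, -y, -z); pixel columns grow to the right and rows downward; lengths in m; the calibration is good to about 2 mm. The wrist camera is an equidistant fisheye: a pixel r from the principal point sees the ray r / f radians off the axis. A picture is of the moment at which its call begins: read the wrist's pose just before it. There is no depth.
- r.hand_in(): hands the job in, once; it reports no verdict.
The state is a dict: "time_s": time; "joint_positions": joint angles; "qvel": joint speeds; "tau": joint torques, N m; "tool_pos": TCP position; "eef_rot": TCP orientation; "force": force on the tool from outside, world axes, zero at the start; "ft_torque": the same for the moment, N m; "grip_width": finger opening in m.
Only numpy, scipy, OpenCV 4.12 (cv2) and the standard library are available. Lean on these libraries where they do the work, as an engineer would, in place of code of your own. Each camera call takes 0.05 s, during which the arm holds its last target. There are 200 camera calls.

TASK

The top tier of the slim bathroom cart has been lifted off for restocking: move the glass jar, the brown dish, the pill box and the nail brush from the bamboo rack into the white steel tier, each set down upright in the middle of a stone pad of its own, in the same order from left to right (seen from the robot) as they stand on the rack now; the colours of the pads do not matter. Set each thing down rather than letting it drop, and leave the comb and the soap bottle where they are.

Things in the scene. Friction and masses are not known exactly. Their poses are not given: they have to be found in the camera images.
- jar_mid (a point): round clear glass jar with white cotton discs in it and a closed light-grey metal lid, 54 mm in diameter (lid 55 mm), 64 mm high, about 180 g, standing on the bamboo rack at the start. Origin at its centre, half-way up; z up.
- dish_mid (a point): dark brown ceramic dish, round, straight-sided, open on top, 60 mm in diameter, 36 mm high, wall 4 mm, about 130 g, standing on the bamboo rack at the start. Origin at its centre, half-way up; z up.
- pillbox_mid (a point): closed grey plastic pill box with a dark press-button catch on one end, 46 mm (its x) by 66 mm (its y, roughly along the row), 34 mm high, about 70 g, on the bamboo rack at the start. Origin at its centre, half-way up; z up. Best gripped across its x.
- brush_mid (a point): nail brush lying bristles down: rounded brown wooden back, 36 mm wide (its x), 78 mm long (its y, roughly along the row) and 20 mm thick over 16 mm of white bristles (29 mm wide), 36 mm high in all, about 60 g, on the bamboo rack at the start. Origin at its centre, half-way up; z up. Best gripped across its x, by the wooden back.
- pad_sand: sand-yellow fixed stone drip pad, 84 x 84 mm, 8 mm thick; origin under its centre, y along the row to the left. Same place from the left in the row of pads as the glass jar has on the rack at the start. The pads lie on the tier's floor, 4 mm above the table, about 95 mm apart centre to centre, at least 95 mm from the long walls.
- pad_green: green fixed stone drip pad, 84 x 84 mm, 8 mm thick; origin under its centre, y along the row to the left. Same place from the left in the row of pads as the brown dish has on the rack at the start. The tier is a fixed open tray on the table, 210 x 460 mm, walls 3 mm thick and 45 mm high (51 mm at the four corner sockets).
- pad_slate: dark slate-grey fixed stone drip pad, 84 x 84 mm, 8 mm thick; origin under its centre, y along the row to the left. Same place from the left in the row of pads as the pill box has on the rack at the start. The fixed bamboo rack, 100 x 430 mm, runs parallel to the tier, 180 mm nearer the robot (middle to middle); its slatted top is 50 mm above the table.
- pad_rose: rose-red fixed stone drip pad, 84 x 84 mm, 8 mm thick; origin under its centre, y along the row to the left. Same place from the left in the row of pads as the nail brush has on the rack at the start.
- comb_mid (a point): bystander: pale bamboo comb lying on the table past the left end of the tier, 150 mm long (its y), 33 mm wide, 6 mm thick; origin in its middle.
- soap_mid (a point): bystander: teal soap bottle with a white pump, 62 mm in diameter, 165 mm high, standing on the table past the right end of the tier; origin on its axis, 82 mm up.
Mind the look-alikes: they are no part of the job. What is shaped like the part that bears brush_mid but green or turquoise is not meant.

How it is judged:
At the end, for the whole second after the job is handed in: Each of the four things stands released and at rest (under 0.02 m/s), upright within 0.12 rad, on the pad that has its own place from the left in the row, its centre within 15 mm of the pad's centre horizontally and its base on the pad (height within 5 mm) (horizontal distance between jar_mid and pad_sand below 0.015 m and z of jar_mid in the frame of pad_sand between 0.035 and 0.045 m and angle between each of jar_mid, dish_mid, pillbox_mid, brush_mid's own z axis and vertical below 0.12 rad and linear speed of each of jar, dish, pillbox, brush below 0.02 m/s and horizontal distance between dish_mid and pad_green below 0.015 m and z of dish_mid in the frame of pad_green between 0.021 and 0.031 m and horizontal distance between pillbox_mid and pad_slate below 0.015 m and z of pillbox_mid in the frame of pad_slate between 0.02 and 0.03 m and horizontal distance between brush_mid and pad_rose below 0.015 m and z of brush_mid in the frame of pad_rose between 0.021 and 0.031 m); the robot touches nothing.
It fails at once if a thing is let fall (more than about 25 mm) instead of being set down ((linear speed of jar above 0.7 m/s and not (contact force between the fingers and jar above 0.05 N)) or (linear speed of dish above 0.7 m/s and not (contact force between the fingers and dish above 0.05 N)) or (linear speed of pillbox above 0.7 m/s and not (contact force between the fingers and pillbox above 0.05 N)) or (linear speed of brush above 0.7 m/s and not (contact force between the fingers and brush above 0.05 N))).
It fails at once if the comb is shoved more than 20 mm or lifted away (distance of comb_mid from where it was at the start of the episode above 0.02 m).
It fails at once if the soap bottle is shoved more than 20 mm or lifted away (distance of soap_mid from where it was at the start of the episode above 0.02 m).
It also fails if it takes over 88 s, if anything falls off the work surface, if the arm or the gripper's body presses on something with over 40 N, if the wrist force passes 120 N, or if a joint passes its speed limit or range.

## Working session

There is one attempt and no reset: what is moved stays moved. The work goes in short steps, Python scripts to look and compute and a tool call to move; the robot and the scene stay as the last step left them, time stands still between calls to the robot, and variables do not carry over. Pictures are saved under pics/ and viewed, about 12 in all and at most 16, crops included, and the job is handed in when it is done.

Besides the shell and the picture viewer there is one more tool, called after "Call:" as name(argument=value, ...) on one line, values as JSON. send_rows: Moves the arm, as the interface text tells. Its arguments: {"type":"object","properties":{"commands":{"type":"array"},"grip_force":{"type":"number"}},"required":["commands"]}

```bash
mkdir -p pics; ls
python3 - <<'E'
from station import r
import cv2
s=r.observe();print(s)
for n in("scene","side"):
    c=r.read_camera(n);cv2.imwrite(f"pics/{n}0.png",c["pixels"][:,:,::-1]);print(n,c["mtx"],c["xyz"],c["orientation"],[k for k in c])
E
```

```text
pics
{'time_s': 0.0, 'joint_positions': array([-1.23890805e+00,  2.64768836e-01,  1.60536749e+00, -1.43803061e-05,
        1.27368021e+00, -3.69283055e-02]), 'qvel': array([ 0.00051626, -0.00076059, -0.00040465, -0.00013741, -0.00132082,
       -0.00069512]), 'tau': array([-2.42004055e-03, -5.15115559e+01, -3.67311859e+01, -9.56935855e-05,
        1.29425238e-02,  3.86911972e-05]), 'tool_pos': array([ 0.24308634, -0.62893635,  0.22995496]), 'eef_rot': array([ 9.83043926e-01,  1.83366853e-01, -1.70193318e-04, -1.09885999e-03]), 'force': array([-0.03766728,  0.52697559, -0.15572726]), 'ft_torque': array([ 0.04125085, -0.01660022,  0.03991488]), 'grip_width': 0.08530290924792006}
scene [[535.64171586   0.         287.61131995]
 [  0.         535.64171586 208.05279634]
 [  0.           0.           1.        ]] [ 0.93296102 -0.5353789   1.14259485] [0.26561907 0.09208962 0.29958671 0.91170928] ['pixels', 'mtx', 'xyz', 'orientation']
side [[409.42167071   0.         287.7398226 ]
 [  0.         409.42167071 211.20091544]
 [  0.           0.           1.        ]] [0.31830266 0.93613199 0.70894632] [-0.04266827  0.46897592  0.87842285 -0.08132832] ['pixels', 'mtx', 'xyz', 'orientation']
```

View pics/scene0.png

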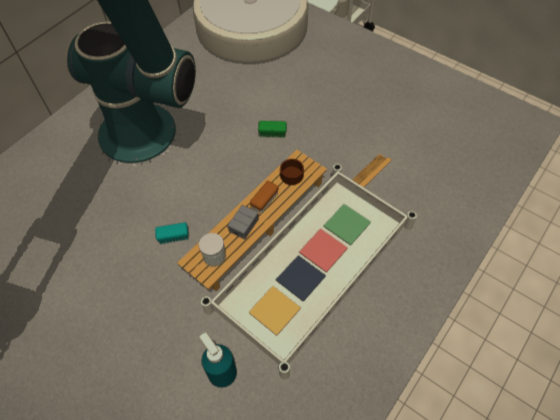

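View pics/side0.png

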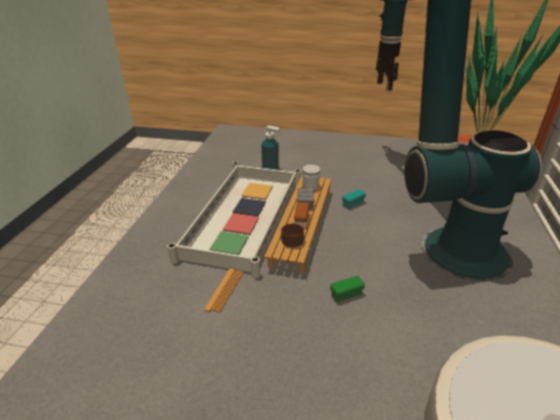

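The pictures show, from left to right seen from the robot, dish (292,171), brush (264,194), pill box (243,221) and jar (211,249). The pads are green (347,224), rose (323,250), slate (300,278) and sand (274,310). The two look-alikes lie off the rack, and the comb and soap are at the tier's ends.

```bash
cat > h.py <<'E'
import numpy as np, cv2
from scipy.spatial.transform import Rotation as R
def ray(c,px):
    K=c["mtx"];px=np.atleast_2d(np.asarray(px,float))
    d=np.c_[(px[:,0]-K[0,2])/K[0,0],-(px[:,1]-K[1,2])/K[1,1],-np.ones(len(px))]
    return np.array(c["xyz"]),R.from_quat(c["orientation"]).apply(d)
def onz(c,px,z):
    o,d=ray(c,px);return o+d*((z-o[2])/d[:,2])[:,None]
def wray(c,s,px):
    K=c["mtx"];px=np.atleast_2d(np.asarray(px,float))
    u=(px-K[:2,2])/K[0,0];th=np.linalg.norm(u,axis=1)[:,None];u=u/np.maximum(th,1e-9)
    d=np.c_[np.sin(th)*u[:,:1],-np.sin(th)*u[:,1:],-np.cos(th)]
    M=np.array(c["mount"]);T=R.from_quat(s["eef_rot"])
    return np.array(s["tool_pos"])+T.apply(M[:3,3]),T.apply(d@M[:3,:3].T)
def wonz(c,s,px,z):
    o,d=wray(c,s,px);return o+d*((z-o[2])/d[:,2])[:,None]
def biggest(m,near=None):
    cs,_=cv2.findContours(m.astype(np.uint8),cv2.RETR_EXTERNAL,cv2.CHAIN_APPROX_NONE)
    return max(cs,key=cv2.contourArea)[:,0,:]
def rect(P):
    (cx,cy),(w,h),a=cv2.minAreaRect((P[:,:2]*1000).astype(np.float32));return np.round([cx,cy,w,h,a],1)
E
python3 - <<'E'
from station import r
from h import *
for n,seeds in (("scene",dict(green=(347,224),rose=(323,250),slate=(300,278),sand=(274,310),dish=(292,165),brush=(264,192),pill=(243,219),jar=(212,242))),
                ("side",dict(green=(229,243),rose=(241,223),slate=(249,207),sand=(258,191)))):
    c=r.read_camera(n);im=cv2.cvtColor(c["pixels"],cv2.COLOR_RGB2LAB)
    for k,p in seeds.items():
        m=np.zeros((422,562),np.uint8)
        cv2.floodFill(im.copy(),m,p,255,(12,8,8),(12,8,8),4|(255<<8)|cv2.FLOODFILL_MASK_ONLY|cv2.FLOODFILL_FIXED_RANGE)
        ct=biggest(m[1:-1,1:-1]); z=dict(dish=.086,brush=.086,pill=.084,jar=.114).get(k,.012)
        print(n,k,rect(onz(c,ct,z)),len(ct))
    if n=="scene":
        print("rack ends",onz(c,[(303,152),(327,168),(181,264),(209,286)],.05).round(3).tolist())
E
```

```text
scene green [638.2  91.7  80.9  82.   86.5] 96
scene rose [631.6  -3.1  80.   80.9  86.6] 96
scene slate [631.2 -95.   80.9  80.4  86.7] 103
scene sand [ 629.9 -192.9   80.5   80.5   86.5] 104
scene dish [454.  109.7  49.3  30.9  36.2] 50
scene brush [451.5   3.5  31.9  73.2   2.7] 61
scene pill [453.9 -79.8  42.5  62.2   7. ] 71
scene jar [ 451.9 -183.4   50.6   48.2   88.2] 60
rack ends [[0.438, 0.184, 0.05], [0.517, 0.178, 0.05], [0.403, -0.243, 0.05], [0.49, -0.247, 0.05]]
side green [639.2  92.   81.7  77.5  86.6] 83
side rose [632.5  -3.2  77.3  77.9  85.8] 76
side slate [629.9 -89.8  77.6  77.2  86.7] 69
side sand [ 631.5 -193.3   72.6   76.3   86.6] 63
```

Call:
send_rows(commands=[0.014,0.042,0.003,0,0,5,100,0.014,0.042,0.003,0,0,5,100,0.014,0.042,0.003,0,0,5,100,0.014,0.042,0.003,0,0,5,100,0.014,0.042,0.003,0,0,5,100,0.014,0.042,0.003,0,0,5,100,0.014,0.042,0.003,0,0,5,100,0.014,0.042,0.003,0,0,5,100,0.014,0.042,0.003,0,0,5,100,0.014,0.042,0.003,0,0,5,100,0.014,0.042,0.003,0,0,5,100,0.014,0.042,0.003,0,0,5,100,0.014,0.042,0.003,0,0,5,100,0.014,0.042,0.003,0,0,4,100,0,0,0,0,0,0,100,0,0,0,0,0,0,100], grip_force=40)

```text
time_s: 2.2
tool_pos: [0.4391, -0.0417, 0.2731]
eef_rot: [0.706, 0.708, -0.0, 0.0]
force: [0.0, -0.8, 0.4]
grip_width: 0.0852
```

Run:
```python
from station import r
from h import *
s=r.observe();c=r.read_camera("wrist");cv2.imwrite("pics/w1.png",c["pixels"][:,:,::-1])
np.savez("w1.npz",**c,tool_pos=s["tool_pos"],eef_rot=s["eef_rot"])
print(s["time_s"],s["tool_pos"].round(4),R.from_quat(s["eef_rot"]).as_matrix().round(4),s["joint_positions"].round(3),c["mtx"],np.array(c["mount"]).round(3))
```

```text
2.2 [ 0.4391 -0.0417  0.2731] [[-2.7e-03  1.0e+00 -5.0e-04]
 [ 1.0e+00  2.7e-03 -5.0e-04]
 [-5.0e-04 -5.0e-04 -1.0e+00]] [-1.510e-01 -2.170e-01  2.019e+00 -1.000e-03  1.340e+00 -1.530e-01] [[325.1922621    0.         276.6157581 ]
 [  0.         325.1922621  212.50710495]
 [  0.           0.           1.        ]] [[-0.001  0.956  0.292  0.075]
 [ 1.     0.     0.    -0.   ]
 [ 0.     0.292 -0.956 -0.143]
 [ 0.     0.     0.     1.   ]]
```

View pics/w1.png

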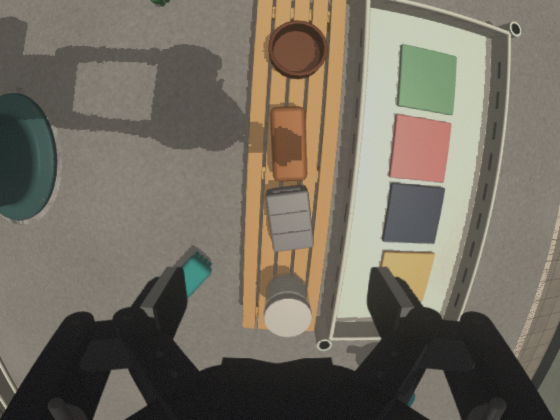

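The wrist view shows the dish rim (297,49), brush (289,144), pill box (290,218) and jar lid (288,315), with the pads at right: (428,79), (420,148), (413,213) and (407,277, partly hidden). I'll measure these now.

Run:
```python
from h import *
c=dict(np.load("w1.npz"));s=c
im=cv2.cvtColor(cv2.bilateralFilter(c["pixels"],5,30,5),cv2.COLOR_RGB2LAB);vis=c["pixels"][:,:,::-1].copy()
for k,p,z,t in (("green",(428,79),.012,14),("rose",(420,148),.012,14),("slate",(413,213),.012,14),("sand",(407,272),.012,14),
  ("brush",(283,115),.080,40),("pill",(290,205),.084,35),("jar",(288,318),.114,22)):
    m=np.zeros((422,562),np.uint8);tt=(t,12,14) if k!="brush" else (t,14,14)
    cv2.floodFill(im.copy(),m,p,255,tt,tt,4|(255<<8)|cv2.FLOODFILL_MASK_ONLY|cv2.FLOODFILL_FIXED_RANGE)
    ct=biggest(cv2.morphologyEx(m[1:-1,1:-1],cv2.MORPH_OPEN,np.ones((3,3))));cv2.drawContours(vis,[ct.reshape(-1,1,2)],-1,(255,255,0),1)
    P=wonz(c,s,ct,z);print(k,rect(P),"circ",np.round(cv2.minEnclosingCircle((P[:,:2]*1000).astype(np.float32))[0],1))
L=im[:,:,0].astype(int);b=im[:,:,2].astype(int)
m=((L<75)).astype(np.uint8);m[:15]=0;m[85:]=0;m[:,:262]=0;m[:,332:]=0
ct=biggest(cv2.morphologyEx(m,cv2.MORPH_OPEN,np.ones((5,5))));cv2.drawContours(vis,[ct.reshape(-1,1,2)],-1,(0,255,0),1)
P=wonz(c,s,ct,.086);print("dish",rect(P))
# rim by sighting: inner/outer rim corners
cv2.imwrite("pics/w1m.png",cv2.resize(vis[0:340,230:480],None,fx=1.75,fy=1.75,interpolation=cv2.INTER_CUBIC))
```

```text
green [637.4  91.5  84.4  81.8  86.4] circ [637.5  92.2]
rose [631.   -2.1  83.5  81.8  86.4] circ [630.6  -2.1]
slate [629.7 -92.3  83.3  81.4  86.7] circ [629.7 -92.6]
sand [ 629.8 -191.5   79.8   82.3   86.3] circ [ 629.8 -192. ]
brush [452.7 -30.8 391.5  92.2  86.5] circ [453.2 -30.4]
pill [453.1 -79.5  46.2  63.9   7.5] circ [453.7 -79.6]
jar [ 451.8 -183.4   52.    52.    89.6] circ [ 451.2 -183.6]
dish [468.5 112.7  26.4  51.4  42.9]
```

View pics/w1m.png

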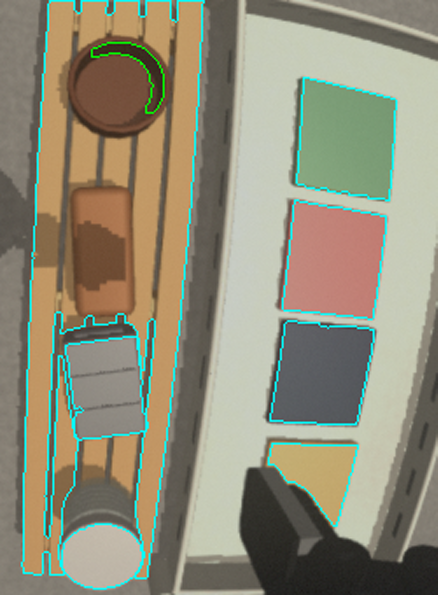

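Run:
```python
from station import r
from h import *
c=dict(np.load("w1.npz"));s=c
def go(c,f,win,rim,n):
    hsv=cv2.cvtColor(c["pixels"],cv2.COLOR_RGB2HSV).astype(int)
    for k,(x0,y0,x1,y1),z in (("brush",win,.078),("dish",rim,.086)):
        w=hsv[y0:y1,x0:x1];m=((w[:,:,0]<13)|(w[:,:,0]>170))&(w[:,:,1]>60)
        m=cv2.morphologyEx(m.astype(np.uint8),cv2.MORPH_OPEN,np.ones((3,3)))
        ct=biggest(m)+[x0,y0]
        P=f(ct,z);print(n,k,rect(P),"bbox px",ct.min(0),ct.max(0),"xy rng",P.min(0)[:2].round(4),P.max(0)[:2].round(4))
go(c,lambda p,z:wonz(c,s,p,z),(255,98,325,188),(258,12,338,86),"wrist")
d=r.read_camera("scene");go(d,lambda p,z:onz(d,p,z),(245,175,282,212),(274,153,310,190),"scene")
```

```text
wrist brush [457.3 -28.3   4.7  11.4  22.3] bbox px [291 170] [297 179] xy rng [ 0.4537 -0.0332] [ 0.4601 -0.0236]
wrist dish [457.6  98.4  48.4  58.7  72. ] bbox px [269  25] [327  76] xy rng [0.4307 0.074 ] [0.4887 0.1278]Traceback (most recent call last):
  File "<stdin>", line 12, in <module>
  File "<stdin>", line 9, in go
  File "h.py", line 19, in biggest
    return max(cs,key=cv2.contourArea)[:,0,:]
           ~~~^^^^^^^^^^^^^^^^^^^^^^^^
ValueError: max() iterable argument is empty
```

Run:
```python
from h import *
c=dict(np.load("w1.npz"))
q=lambda x,y,z:wonz(c,c,[(230+x/1.75,y/1.75)],z)[0,:2].round(4)
print("brush L/R top",q(72,200,.078),q(133,200,.078),"L/R bot",q(73,305,.078),q(135,305,.078),"far/near",q(103,185,.08),q(105,317,.074))
print("dish far",q(119,37,.086),"L",q(67,82,.086),"R",q(171,82,.086))
```

```text
brush L/R top [0.4328 0.0347] [0.4686 0.0351] L/R bot [ 0.4334 -0.0282] [ 0.4708 -0.028 ] far/near [0.4508 0.0437] [ 0.4529 -0.0364]
dish far [0.4596 0.1323] L [0.43   0.1042] R [0.4894 0.1056]
```

Call:
send_rows(commands=[0.0035,-0.0095,-0.035,0,0,1.9,100,0.0035,-0.0095,-0.035,0,0,1.9,100,0.0035,-0.0095,-0.035,0,0,1.9,100,0.0035,-0.0095,-0.035,0,0,1.9,100,0,0,-0.02,0,0,0,100,0,0,-0.02,0,0,0,100,0,0,-0.02,0,0,0,100,0,0,-0.009,0,0,0,100,0,0,-0.009,0,0,0,100,0,0,0,0,0,0,100,0,0,0,0,0,0,0,0,0,0,0,0,0,0,0,0,0,0,0,0,0,0,0,0,0,0,0,0,0,0,0,0,0,0,0,0,0,0,0,0,0,0], grip_force=40)

```text
time_s: 4.3
tool_pos: [0.4541, -0.0797, 0.056]
eef_rot: [0.658, 0.753, 0.0, 0.001]
force: [0.0, 1.6, 6.2]
grip_width: 0.0453
```

Call:
send_rows(commands=[0,0,0.01,0,0,0,0,0,0,0.015,0,0,0,0,0,0,0.02,0,0,0,0,0.015,-0.001,0,0,0,0,0,0.022,-0.002,0,0,0,0,0,0.034,-0.002,0,0,0,0,0,0.034,-0.002,0,0,0,0,0,0.034,-0.002,0,0,0,0,0,0.022,-0.002,0,0,0,0,0,0.015,-0.002,0,0,0,0,0,0,0,-0.02,0,0,0,0,0,0,-0.025,0,0,0,0,0,0,-0.02,0,0,0,0,0,0,0,0,0,0,0])

```text
time_s: 6.05
tool_pos: [0.6261, -0.0921, 0.0319]
eef_rot: [0.658, 0.753, -0.002, -0.003]
force: [-0.1, 0.5, -0.9]
grip_width: 0.0457
```

Call:
send_rows(commands=[0,0,0,0,0,0,0,0,0,0,0,0,0,0])

```text
time_s: 6.3
tool_pos: [0.6304, -0.0928, 0.0366]
eef_rot: [0.658, 0.753, 0.001, 0.001]
force: [0.3, 0.2, -0.0]
grip_width: 0.0453
```

Run:
```python
from station import r
from h import *
s=r.observe();print(s["tool_pos"].round(4),R.from_quat(s["eef_rot"]).as_matrix()[:,2].round(4))
a=[r.read_camera(n)["pixels"][:,:,::-1] for n in("side","scene")]
cv2.imwrite("pics/p2.png",np.hstack([cv2.resize(a[0][130:290,150:350],(400,320)),cv2.resize(a[1][130:290,170:370],(400,320))]))
```

```text
[ 0.6304 -0.0928  0.0366] [ 2.3e-03 -4.0e-04 -1.0e+00]
```

View pics/p2.png

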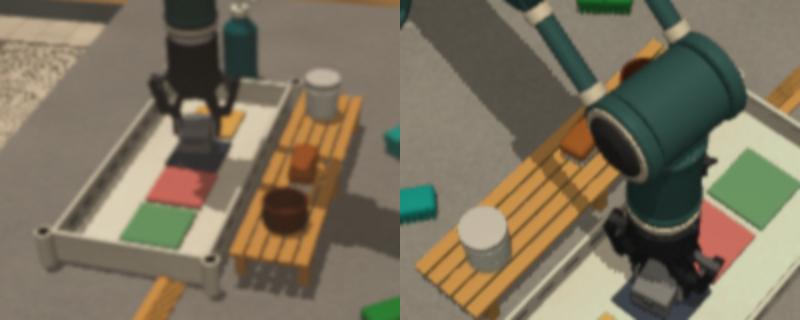

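The pill box hangs level in the jaws above the slate pad. I'll set it down next.

Call:
send_rows(commands=[0,0,-0.008,0,0,0,0,0,0,-0.006,0,0,0,0,0,0,-0.003,0,0,0,0,0,0,-0.001,0,0,0,0,0,0,0,0,0,0,0,0,0,0,0,0,0,0])

```text
time_s: 7.15
tool_pos: [0.6287, -0.0925, 0.0181]
eef_rot: [0.658, 0.753, -0.0, -0.001]
force: [-5.2, 0.5, 7.9]
grip_width: 0.0451
```

Call:
send_rows(commands=[0,0,0,0,0,0,100,0,0,0,0,0,0,100,0,0,0,0,0,0,100,0,0,0,0,0,0,100,0,0,0.01,0,0,0,100,0,0,0.03,0,0,0,100,0,0,0.045,0,0,0,100,0,0,0.045,0,0,0,100,-0.0256,0.0138,0,0,0,-0.8,100,-0.0256,0.0138,0,0,0,-0.8,100,-0.0256,0.0138,0,0,0,-0.8,100,-0.0256,0.0138,0,0,0,-0.8,100,-0.0256,0.0138,0,0,0,-0.8,100,-0.0256,0.0138,0,0,0,-0.8,100,-0.0256,0.0138,0,0,0,-0.8,100,0,0,-0.025,0,0,0,100,0,0,-0.02,0,0,0,100,0,0,0,0,0,0,100,0,0,0,0,0,0,100])

```text
time_s: 9.52
tool_pos: [0.4508, 0.0039, 0.1033]
eef_rot: [0.694, 0.72, 0.0, 0.001]
force: [0.3, -0.2, -0.3]
grip_width: 0.0851
```

Run:
```python
from station import r
from h import *
s=r.observe();print(s["tool_pos"].round(4),R.from_quat(s["eef_rot"]).as_matrix()[:,1].round(4))
c=r.read_camera("wrist");np.savez("w2.npz",**c,tool_pos=s["tool_pos"],eef_rot=s["eef_rot"]);cv2.imwrite("pics/w2.png",c["pixels"][:,:,::-1])
```

```text
[0.4508 0.0039 0.1033] [0.9993 0.0372 0.0014]
```

View pics/w2.png

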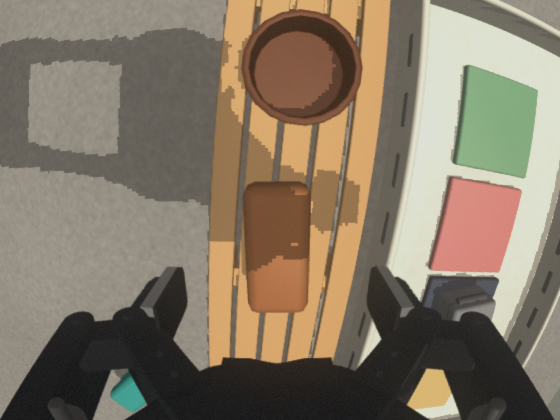

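The brush (244–310, 181–312) is centred between the jaws. The dish rim is at (302,67), and the pill box stands on the slate pad. I'll do one quick numeric check of the brush and dish from here.

Run:
```python
from h import *
c=dict(np.load("w2.npz"))
q=lambda x,y,z:wonz(c,c,[(x,y)],z)[0,:2].round(4)
print("brush far/near",q(277,181,.078),q(277,312,.074),"L/R",q(245,200,.076),q(310,200,.076),q(248,300,.076),q(308,300,.076))
print("dish far",q(302,12,.086),"L/R",q(243,65,.086),q(361,65,.086),"near rim", q(302,117,.086),q(302,124,.086))
```

```text
brush far/near [0.4492 0.0447] [ 0.4524 -0.0396] L/R [0.4323 0.0332] [0.4675 0.0345] [ 0.4342 -0.03  ] [ 0.471  -0.0287]
dish far [0.4582 0.1323] L/R [0.4306 0.1036] [0.4883 0.1071] near rim [0.4601 0.0787] [0.4603 0.0753]
```

Call:
send_rows(commands=[0.0005,-0.0005,-0.02,0,0,0.4,100,0,0,-0.019,0,0,0,100,0,0,-0.008,0,0,0,100,0,0,0,0,0,0,100,0,0,0,0,0,0,0,0,0,0,0,0,0,0,0,0,0,0,0,0,0,0,0,0,0,0,0,0,0,0,0,0,0,0,0,0,0,0,0,0,0,0])

```text
time_s: 10.82
tool_pos: [0.4514, 0.0035, 0.056]
eef_rot: [0.691, 0.723, 0.0, 0.001]
force: [-0.2, -0.2, 5.8]
grip_width: 0.0356
```

Call:
send_rows(commands=[0,0,0.01,0,0,0,0,0,0,0.015,0,0,0,0,0,0,0.02,0,0,0,0,0.015,-0.001,0,0,0,0,0,0.023,-0.001,0,0,0,0,0,0.035,-0.001,0,0,0,0,0,0.034,-0.001,0,0,0,0,0,0.035,-0.001,0,0,0,0,0,0.023,0,0,0,0,0,0,0.015,0,0,0,0,0,0,0,0,-0.02,0,0,0,0,0,0,-0.025,0,0,0,0,0,0,-0.02,0,0,0,0,0,0,0,0,0,0,0,0,0,0,0,0,0,0,0,0,0,0,0,0,0])

```text
time_s: 12.82
tool_pos: [0.6317, -0.0015, 0.0366]
eef_rot: [0.691, 0.723, 0.001, 0.001]
force: [-0.1, -0.1, -1.3]
grip_width: 0.0351
```

Same heights as before, so I'll lower by the same amount and release. Then on to the dish at (.4595, .1035).

Call:
send_rows(commands=[0,0,-0.008,0,0,0,0,0,0,-0.006,0,0,0,0,0,0,-0.003,0,0,0,0,0,0,-0.001,0,0,0,0,0,0,0,0,0,0,0,0,0,0,0,0,0,0])

```text
time_s: 13.58
tool_pos: [0.6302, -0.0015, 0.0181]
eef_rot: [0.691, 0.723, -0.0, -0.0]
force: [-4.0, 0.2, 7.1]
grip_width: 0.0352
```

Call:
send_rows(commands=[0,0,0,0,0,0,100,0,0,0,0,0,0,100,0,0,0,0,0,0,100,0,0,0,0,0,0,100,0,0,0.01,0,0,0,100,0,0,0.03,0,0,0,100,0,0,0.045,0,0,0,100,0,0,0.045,0,0,0,100,-0.0215,0.0131,0,0,0,0,100,-0.0215,0.0131,0,0,0,0,100,-0.0215,0.0131,0,0,0,0,100,-0.0215,0.0131,0,0,0,0,100,-0.0215,0.0131,0,0,0,0,100,-0.0215,0.0131,0,0,0,0,100,-0.0215,0.0131,0,0,0,0,100,-0.0215,0.0131,0,0,0,0,100,0,0,-0.025,0,0,0,100,0,0,-0.02,0,0,0,100,0,0,0,0,0,0,100,0,0,0,0,0,0,100])

```text
time_s: 16.08
tool_pos: [0.4589, 0.1036, 0.1031]
eef_rot: [0.691, 0.723, 0.0, 0.0]
force: [0.7, 0.2, 0.6]
grip_width: 0.0855
```

Run:
```python
from station import r
from h import *
s=r.observe();print(s["tool_pos"].round(4),R.from_quat(s["eef_rot"]).as_matrix()[:,1].round(4))
c=r.read_camera("wrist");np.savez("w3.npz",**c,tool_pos=s["tool_pos"],eef_rot=s["eef_rot"]);cv2.imwrite("pics/w3.png",c["pixels"][:,:,::-1])
```

```text
[0.4589 0.1036 0.1031] [9.99e-01 4.43e-02 9.00e-04]
```

View pics/w3.png

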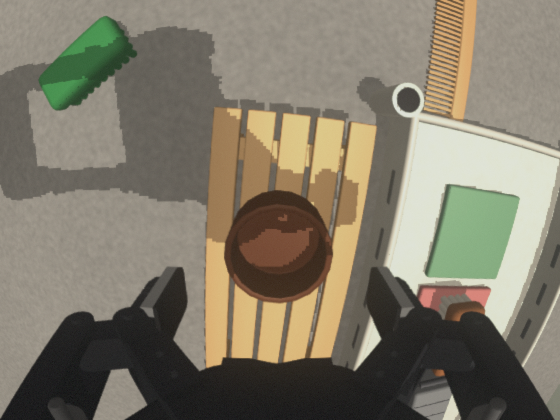

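The dish is centred between the jaws (rim 225–331). The brush stands on the rose pad.

Call:
send_rows(commands=[0,-0.0005,-0.02,0,0,0,100,0,0,-0.019,0,0,0,100,0,0,-0.008,0,0,0,100,0,0,0,0,0,0,100,0,0,0,0,0,0,0,0,0,0,0,0,0,0,0,0,0,0,0,0,0,0,0,0,0,0,0,0,0,0,0,0,0,0,0,0,0,0,0,0,0,0])

```text
time_s: 17.38
tool_pos: [0.4599, 0.103, 0.0565]
eef_rot: [0.691, 0.723, 0.001, 0.001]
force: [-0.5, -1.2, 5.6]
grip_width: 0.058
```

Call:
send_rows(commands=[0,0,0.01,0,0,0,0,0,0,0.015,0,0,0,0,0,0,0.02,0,0,0,0,0.015,-0.001,0,0,0,0,0,0.023,-0.002,0,0,0,0,0,0.034,-0.002,0,0,0,0,0,0.034,-0.002,0,0,0,0,0,0.034,-0.002,0,0,0,0,0,0.023,-0.002,0,0,0,0,0,0.015,0,0,0,0,0,0,0,0,-0.02,0,0,0,0,0,0,-0.025,0,0,0,0,0,0,-0.02,0,0,0,0,0,0,0,0,0,0,0,0,0,0,0,0,0,0,0,0,0,0,0,0,0])

```text
time_s: 19.38
tool_pos: [0.6377, 0.092, 0.0366]
eef_rot: [0.691, 0.723, 0.001, 0.001]
force: [0.2, 0.6, -1.2]
grip_width: 0.0576
```

Call:
send_rows(commands=[0,0,-0.008,0,0,0,0,0,0,-0.006,0,0,0,0,0,0,-0.003,0,0,0,0,0,0,-0.001,0,0,0,0,0,0,0,0,0,0,0,0,0,0,0,0,0,0])

```text
time_s: 20.12
tool_pos: [0.6361, 0.0917, 0.0186]
eef_rot: [0.691, 0.723, -0.001, -0.0]
force: [-6.4, -0.9, 9.3]
grip_width: 0.0577
```

Call:
send_rows(commands=[0,0,0,0,0,0,100,0,0,0,0,0,0,100,0,0,0,0,0,0,100,0,0,0,0,0,0,100,0,0,0.01,0,0,0,100,0,0,0.03,0,0,0,100,0,0,0.05,0,0,0,100,0,0,0.05,0,0,0,100,-0.0186,-0.0275,0,0,0,0,100,-0.0186,-0.0275,0,0,0,0,100,-0.0186,-0.0275,0,0,0,0,100,-0.0186,-0.0275,0,0,0,0,100,-0.0186,-0.0275,0,0,0,0,100,-0.0186,-0.0275,0,0,0,0,100,-0.0186,-0.0275,0,0,0,0,100,-0.0186,-0.0275,0,0,0,0,100,-0.0186,-0.0275,0,0,0,0,100,-0.0186,-0.0275,0,0,0,0,100,0,0,0,0,0,0,100,0,0,0,0,0,0,100])

```text
time_s: 22.62
tool_pos: [0.4511, -0.1831, 0.1579]
eef_rot: [0.692, 0.722, 0.0, 0.0]
force: [-0.3, 0.2, -0.4]
grip_width: 0.0856
```

Run:
```python
from station import r
from h import *
s=r.observe();print(s["tool_pos"].round(4),R.from_quat(s["eef_rot"]).as_matrix()[:,1].round(4))
c=r.read_camera("wrist");np.savez("w4.npz",**c,tool_pos=s["tool_pos"],eef_rot=s["eef_rot"]);cv2.imwrite("pics/w4.png",c["pixels"][:,:,::-1])
```

```text
[ 0.4511 -0.1831  0.1579] [0.9991 0.0435 0.0012]
```

View pics/w4.png

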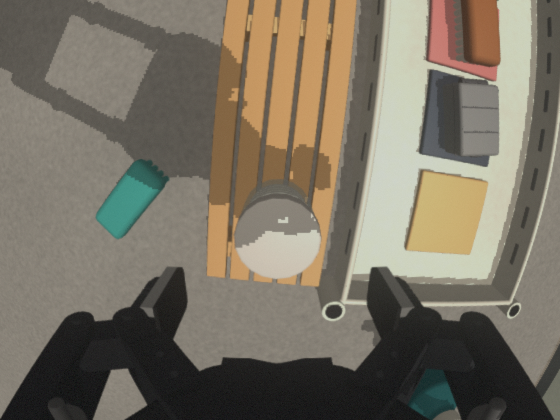

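Run:
```python
from station import r
from h import *
c=dict(np.load("w4.npz"));q=lambda x,y,z:wonz(c,c,[(x,y)],z)[0,:2].round(4)
print("lid L/R/far/near",q(234,236,.114),q(321,236,.114),q(277,194,.114),q(277,278,.114))
print("sand corners",q(421,170,.012),q(487,183,.012),q(472,255,.012),q(407,247,.012))
print("pill top corners",q(459,82,.046),q(494,80,.046),q(498,154,.046),q(460,153,.046))
d=r.read_camera("scene");print("soap",onz(d,[(220,363)],.11))
```

```text
lid L/R/far/near [ 0.4243 -0.1817] [ 0.4781 -0.1794] [ 0.4497 -0.1539] [ 0.4522 -0.2097]
sand corners [ 0.588 -0.148] [ 0.6715 -0.1546] [ 0.6718 -0.2368] [ 0.586  -0.2276]
pill top corners [ 0.6016 -0.063 ] [ 0.6408 -0.0534] [ 0.6535 -0.1207] [ 0.609  -0.1249]
soap [[ 0.63814219 -0.37223885  0.11      ]]
```

Call:
send_rows(commands=[0,0,-0.03,0,0,0,100,0,0,-0.03,0,0,0,100,0,0,-0.02,0,0,0,100,0,0,-0.01,0,0,0,100,0,0,0,0,0,0,100,0,0,0,0,0,0,0,0,0,0,0,0,0,0,0,0,0,0,0,0,0,0,0,0,0,0,0,0,0,0,0,0,0,0,0,0,0,0,0,0,0,0])

```text
time_s: 24.1
tool_pos: [0.4516, -0.1836, 0.0686]
eef_rot: [0.691, 0.723, 0.0, 0.001]
force: [-1.3, 0.9, 6.6]
grip_width: 0.0539
```

Call:
send_rows(commands=[0,0,0.01,0,0,0,0,0,0,0.015,0,0,0,0,0,0,0.02,0,0,0,0,0.015,-0.001,0,0,0,0,0,0.023,-0.002,0,0,0,0,0,0.034,-0.002,0,0,0,0,0,0.034,-0.002,0,0,0,0,0,0.034,-0.001,0,0,0,0,0,0.023,-0.001,0,0,0,0,0,0.015,0,0,0,0,0,0,0,0,-0.02,0,0,0,0,0,0,-0.025,0,0,0,0,0,0,-0.02,0,0,0,0,0,0,0,0,0,0,0,0,0,0,0,0,0,0,0,0,0,0,0,0,0])

```text
time_s: 26.1
tool_pos: [0.6297, -0.1926, 0.0487]
eef_rot: [0.691, 0.723, 0.001, 0.001]
force: [0.4, -0.4, -2.2]
grip_width: 0.0537
```

Call:
send_rows(commands=[0,0,-0.008,0,0,0,0,0,0,-0.006,0,0,0,0,0,0,-0.003,0,0,0,0,0,0,-0.001,0,0,0,0,0,0,0,0,0,0,0,0,0,0,0,0,0,0])

```text
time_s: 26.85
tool_pos: [0.6281, -0.1921, 0.0307]
eef_rot: [0.691, 0.723, -0.0, -0.001]
force: [-5.4, 1.6, 7.9]
grip_width: 0.0535
```

Call:
send_rows(commands=[0,0,0,0,0,0,100,0,0,0,0,0,0,100,0,0,0,0,0,0,100,0,0,0,0,0,0,100,0,0,0.01,0,0,0,100,0,0,0.03,0,0,0,100,0,0,0.05,0,0,0,100,0,0,0.05,0,0,0,100,0,0,0.05,0,0,0,100,0,0,0.05,0,0,0,100,-0.03,-0.02,0.02,0,0,0,100,-0.03,-0.02,0.02,0,0,0,100,-0.03,-0.02,0.02,0,0,0,100,-0.03,-0.02,0.01,0,0,0,100,0,0,0,0,0,0,100,0,0,0,0,0,0,100])

```text
time_s: 28.85
tool_pos: [0.5088, -0.272, 0.3396]
eef_rot: [0.691, 0.722, 0.0, 0.0]
force: [-0.2, 0.4, 1.7]
grip_width: 0.0855
```

Run:
```python
from station import r
from h import *
s=r.observe();print(s["time_s"],s["tool_pos"].round(4))
c=r.read_camera("wrist");np.savez("w5.npz",**c,tool_pos=s["tool_pos"],eef_rot=s["eef_rot"])
d=r.read_camera("side");np.savez("s5.npz",**d)
e=cv2.resize(d["pixels"][150:290,160:340],None,fx=1.33,fy=1.33)
v=np.zeros((420,800,3),np.uint8);v[:,:560]=c["pixels"];v[:e.shape[0],560:560+e.shape[1]]=e
cv2.imwrite("pics/w5.png",v[:,:,::-1])
```

```text
28.85 [ 0.5088 -0.272   0.3396]
```

View pics/w5.png

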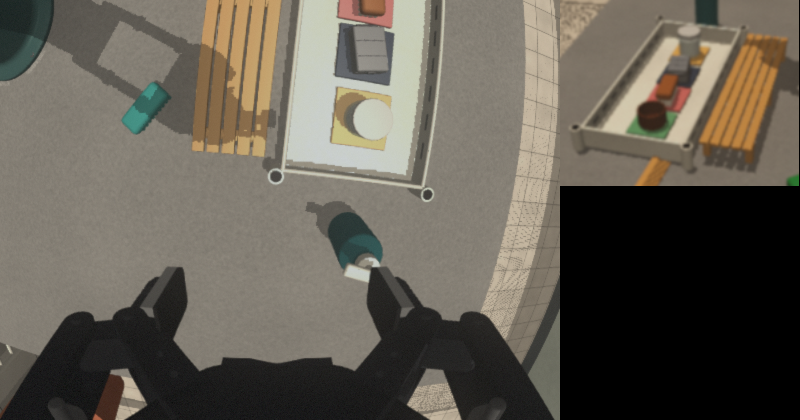

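All four stand upright on their pads: jar lid (373,119) on sand, pill box (370,48) on slate, brush on rose, dish on green. For a final numeric check I'll use the scene camera.

Run:
```python
from station import r
from h import *
c=r.read_camera("scene")
v=c["pixels"][180:340,230:390];cv2.imwrite("pics/f6.png",cv2.resize(v,None,fx=3.5,fy=3.5,interpolation=cv2.INTER_CUBIC)[:,:,::-1])
```

```text
(no output)
```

View pics/f6.png

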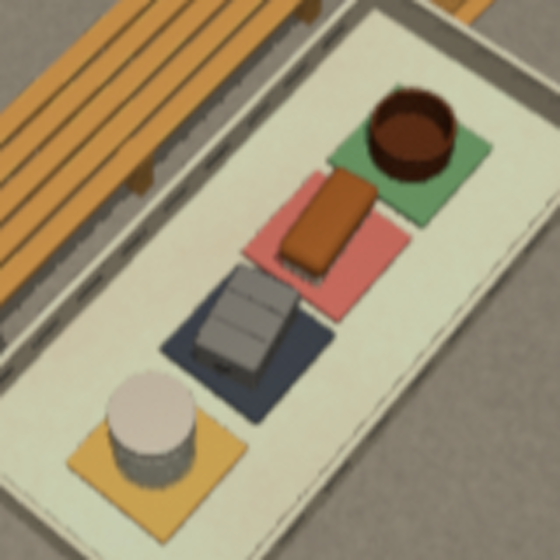

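Run:
```python
from station import r
from h import *
c=r.read_camera("scene")
for k,p,z,g in (("jar",(151,414),.076,(.630,-.192)),("pill",(248,319),.046,(.630,-.0925)),("brush",(329,219),.044,(.6313,-.0025)),("dish",(412,130),.048,(.6378,.0915))):
    P=onz(c,[(230+p[0]/3.5-.4,180+p[1]/3.5-.4)],z)[0,:2];print(k,P.round(4),"off mm",((P-g)*1000).round(1))
s=r.observe();print(s["time_s"],s["force"].round(1))
```

```text
jar [ 0.6286 -0.1936] off mm [-1.4 -1.6]
pill [ 0.6306 -0.0946] off mm [ 0.6 -2.1]
brush [ 0.6305 -0.0018] off mm [-0.8  0.7]
dish [0.6381 0.0873] off mm [ 0.3 -4.2]
29.05 [ 0.2 -0.1  0.2]
```

All four are within about 4 mm of their pad centres, the arm is clear and at rest, so I'm handing in.

```bash
python3 -c "
from station import r
print(r.hand_in())"
```

```text
the job is handed in; nothing more can be done
None
```

I moved the four things from the rack to the tier in the same left-to-right order: dish on green, brush on rose, pill box on slate and jar on sand. Each was lowered until it touched its pad (7–9 N upward on the tool) before I let go. I handed the job in at about 29 s; no verdict was reported.

The last scene picture shows all four upright on their pads. By pixel measurement, good to a few mm, their offsets from the pad centres are:

| Thing | Offset from pad centre |
|---|---|
| Jar | about 2 mm |
| Pill box | about 2 mm |
| Brush | about 1 mm |
| Dish | about 4 mm |

The limit is 15 mm. The dish's 4 mm is the least sure, because its rim was read by eye. The gripper was empty and clear, with about 0 N on the tool. I kept clear of the comb and the soap bottle and saw nothing disturbed, but I did not measure their positions again. No check failed.

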